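# Take a calibration shot with the spring impact tester

## Robot

A 7-joint arm with a two-finger parallel gripper is mounted at the origin on a cart in front of the work surface, level with it; the furniture and walls round the work are solid. World frame = base frame: x ahead of the robot, y to its left, z up, the work surface at z = 0. Lengths are in m, angles in rad, forces in N, time in s.
With the tool pointing down it reaches from about 0.4 to 0.9 m from the base axis. Payload 5.5 kg.
Tool frame: the origin (TCP) lies on the centre line of the jaws, within the pads' length; the fingertips stand 25 mm ahead of it and the grasp point (between the pads) lies 6 mm ahead of it; z points along the fingers, y is the line along which they close (so a half turn about z gives the same grasp; the last joint's range is limited). The gripper opens to 85 mm and grips with 20 to 120 N. Pads are 22 mm wide; open, the fingers measure 114 mm over their backs; the gripper's body (76 mm by 85 mm) begins 54 mm behind the grasp point. The pads swing forward as they close: fully open they stand 13 mm farther back than shut.
Start: joints at [-1.069, 0.501, -0.427, 1.55, 0.221, 1.138, -0.21], TCP at [0.154, 0.632, 0.256] pointing down, gripper open.
Joint ranges: [-2.88, 2.88], [-0.31, 2.03], [-1.54, 1.56], [0.2, 2.42], [-1.41, 4.55], [0.19, 2.02], [-2.57, 2.57]. Speed limits (rad/s): [2.57, 2.57, 3.14, 3.14, 3.14, 3.14, 3.14].

## Interface

Orientations are given as a unit quaternion [x, y, z, w].
In Python, from plant import r gives the robot as it stands.
- The arm moves only by the tool play_rows, never from a script. Its argument "rows" is one flat list of numbers, 6 for each row, row after row: the shift along the tool's x, y, z in mm, then the turn, a rotation vector about the tool's x, y, z in rad. A call has 1 to 20 rows; each row is the pose to reach, as a shift and turn from the pose commanded when the call began, along the tool's axes at that moment; what a row does not reach only later rows make up. A row lasts 1/8 s, in which the tool goes at most 62.5 mm and 10.7 degrees, less where a joint would pass 70% of its speed; a pose out of reach is approached as far as the arm can. A call with a gripper value outside its range is refused whole. "claw" is the closure in counts, from 0 (fully open) to 255 (shut), set as the call begins (left out, the last holds). The fingers move at their own pace and stop on an object; "force" is the grip in N (left out, the last holds). Time passes only in rows, so rows that repeat a pose let the fingers close. It gives the time, the measured TCP pose, the force, the opening and the grip force at its end, in the units of the state.
- r.get_state(): the state, without advancing time (a new reading comes with each control period).
- r.snapshot(name): name is "side" or "top" or "wrist"; returns a dict with "color" (400x640x3 uint8, red, green, blue), "camera_matrix" (3x3 intrinsics, pixels), "R" (3x3) and "t" (3): a world point X has camera coordinates R X + t. Camera axes: x right, y down, z forward; pixel columns grow to the right and rows downward; lengths in m; the calibration is good to about 2 mm. A picture is of the moment at which its call begins. There is no depth.
- r.sign_off(): hands the job in; it is judged then, once.
The state is a dict: "t": time; "q": joint angles; "qd": joint speeds; "joint_torque": joint torques, N m; "position": TCP position; "orientation": TCP orientation; "wrist_force": force on the tool from outside, world axes, zero at the start; "wrist_torque": the same for the moment, N m; "width": finger opening in m; "grip_force": force on a finger pad.
Only numpy, scipy, OpenCV 4.12 (cv2) and the standard library are available. Lean on these libraries where they do the work, as an engineer would, in place of code of your own. Each camera call takes 0.05 s, during which the arm holds its last target. There are 200 camera calls.

## Task

Take a calibration shot with the spring impact tester on the bench: draw the striker back by its upright knob until the sear catches it, and let go so that it stays cocked. Then press the trip button to fire it, so that the hammer knocks the brass indicator block along its scale; do not touch the block with the robot, and leave the striker at rest in its home position.

Things in the scene. Friction and masses are not known exactly. Their poses are not given: they have to be found in the camera images.
- draw_knob (a point): Centre of the tester's upright black draw knob, 28 mm wide, 33 mm tall (17 mm below to 16 above this point, 69 mm over the bench), on a steel stem; all else of the tester is 46 mm high or less. Its base is a fixed grey plate, 250 x 110 mm. x axis: level firing direction, from the robot's side towards the brass block; the striker is drawn back along -x. z up. Moves with the striker.
- trip_button (a point): Centre of the top of the trip button: round, grey, 26 mm wide, on a black collar, at the end of the base nearer the robot, top 46 mm over the bench. In the knob's frame 86 mm back (-x) of the knob's home and 50 mm to the side (+y). Press straight down, at most 10 mm, against a spring (2 to 6 N); the sear lets go after 2 to 4 mm. It springs up when released.
- striker (a joint): How far the striker is drawn back, m: 0 home, 0.065 rear stop. A spring pulls it home (200 N/m, 9 N at the catch; passing the sear adds up to 6 N). Drawn beyond 0.050 the sear snaps in and, let go, it stays at about 0.045; let go sooner, it springs home. After firing it swings about home for about a second and rests within 0.003 of 0.
- indicator (a joint): How far the brass indicator block (14 x 26 x 24 mm, on a short rail ahead of the hammer, beside a white scale) has been knocked along, m: 0 at the start, 0.042 the end stop. It slides with 0.5 N of friction and stays where left. At rest the hammer stands 8 mm short of it: a fired striker overshoots and drives it 20 to 25 mm.

How it is judged:
By the outcome, as a careful person would: the job done as asked, in the order asked, and still so for the second after the job is handed in, with the robot touching nothing.
It also fails if it takes over 45 s, if anything falls off the work surface, if the arm or the gripper's body presses on something with over 40 N, if the wrist force passes 120 N, or if a joint passes its speed limit or range.

## Working session

There is one attempt and no reset: what is moved stays moved. The work goes in short steps, Python scripts to look and compute and a tool call to move; the robot and the scene stay as the last step left them, time stands still between calls to the robot, and variables do not carry over. Pictures are saved under pics/ and viewed, at most 10 in all, crops included, and the job is handed in when it is done.

Besides the shell and the picture viewer there is one more tool, called after "Call:" in YAML: its name, and indented under it one key for each argument. play_rows: Moves the arm, as the interface text tells. Its arguments: {"type":"object","properties":{"rows":{"type":"array","items":{"type":"number"}},"claw":{"type":"number"},"force":{"type":"number"}},"required":["rows"]}

```bash
mkdir -p pics; ls
python3 - <<'E'
from plant import r
import cv2,pickle,numpy as np
d={}
for n in("side","top"):
    s=r.snapshot(n);d[n]=s;cv2.imwrite(f"pics/{n}0.png",s["color"][:,:,::-1])
pickle.dump(d,open("s0.pkl","wb"))
s=r.get_state();print(s["t"],s["position"],s["orientation"],s["wrist_force"],s["width"])
for n in d:print(n,d[n]["camera_matrix"].round(1).tolist(),(-d[n]["R"].T@d[n]["t"]).round(3))
E
```

```text
pics
0.1 [0.15365399 0.63096072 0.25533372] [ 1.19087961e-01  9.92883280e-01 -9.10910340e-04 -1.38188433e-04] [ 0.06519288 -0.01147605 -0.45791394] 0.0852866326890151
side [[515.1, 0.0, 321.6], [0.0, 515.1, 198.6], [0.0, 0.0, 1.0]] [0.913 0.697 0.739]
top [[364.0, 0.0, 321.7], [0.0, 364.0, 198.9], [0.0, 0.0, 1.0]] [0.448 0.377 0.924]
```

View pics/top0.png

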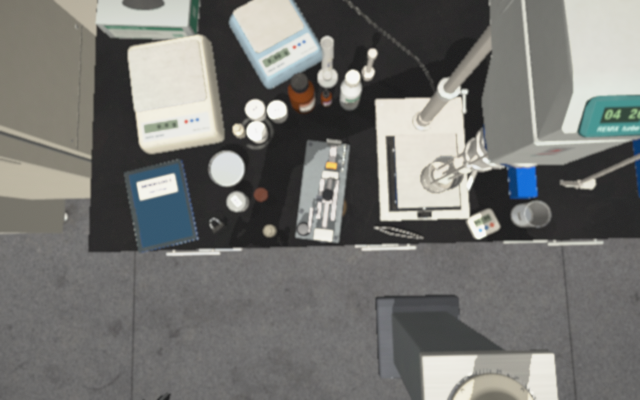

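View pics/side0.png

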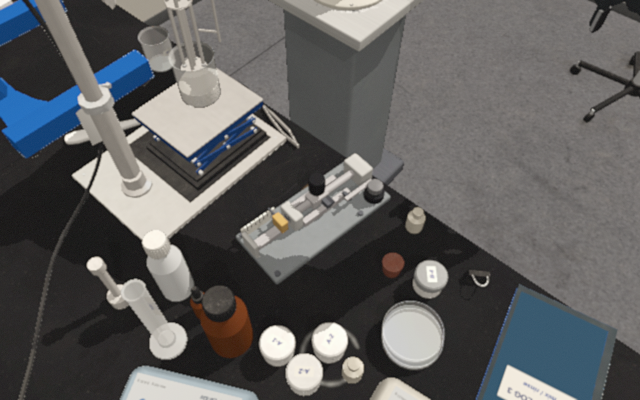

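```bash
cat > h.py <<'E'
import numpy as np,cv2
def proj(s,X):
    c=s["R"]@np.array(X,float)+s["t"];p=s["camera_matrix"]@c;return p[:2]/p[2]
def ray(s,u,v,z):
    d=s["R"].T@np.linalg.solve(s["camera_matrix"],[u,v,1.]);o=-s["R"].T@s["t"]
    return o+d*(z-o[2])/d[2]
E
python3 - <<'E'
import pickle,cv2,numpy as np
from h import *
d=pickle.load(open("s0.pkl","rb"))
for n in d:print(n,[proj(d[n],p).round() for p in([0,0,0],[.5,0,0],[.5,.5,0],[.154,.632,.256])])
a=cv2.resize(d["top"]["color"][130:250,280:370,::-1],None,fx=4.8,fy=4.8,interpolation=cv2.INTER_CUBIC)
b=cv2.resize(d["side"]["color"][140:290,225:415,::-1],None,fx=4,fy=4,interpolation=cv2.INTER_CUBIC)
cv2.imwrite("pics/ta.png",a);cv2.imwrite("pics/sb.png",b)
E
```

```text
side [array([348., -17.]), array([191.,  91.]), array([389., 232.]), array([626.,  40.])]
top [array([492., 418.]), array([478., 209.]), array([280., 215.]), array([189., 406.])]
```

View pics/ta.png

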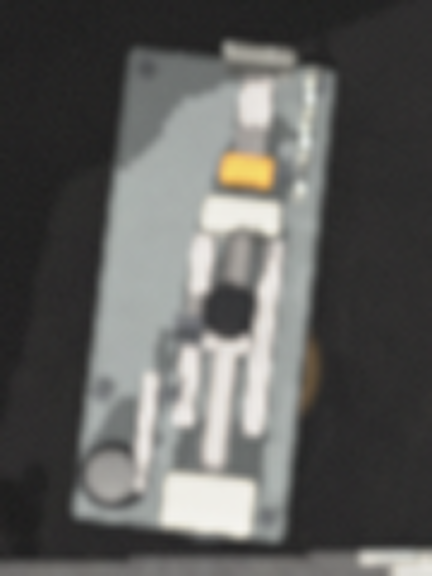

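View pics/sb.png

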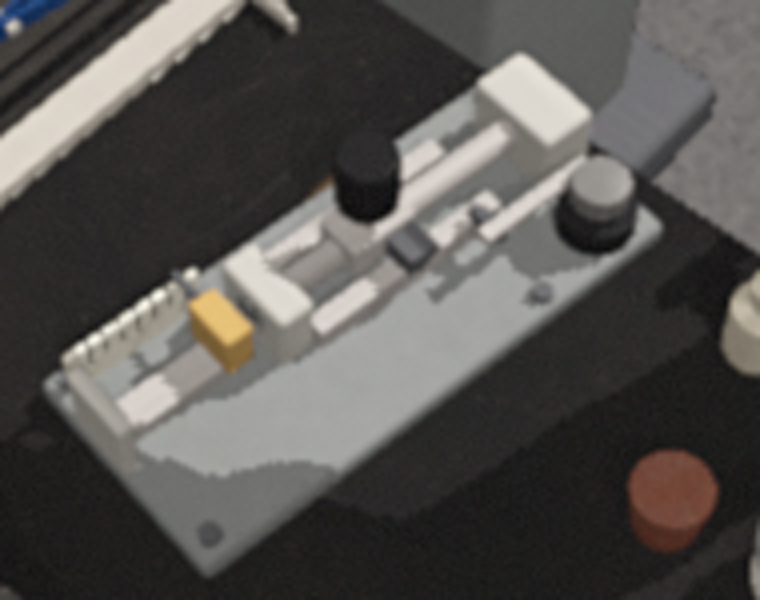

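Run:
```python
import pickle,cv2,numpy as np
from h import *
d=pickle.load(open("s0.pkl","rb"));T,S=d["top"],d["side"]
kt=ray(T,280+229/4.8,130+307/4.8,.085);kt2=ray(T,280+229/4.8,130+309/4.8,.075)
ks=ray(S,225+367/4,140+178/4,.069)
bt=ray(T,280+109/4.8,130+470/4.8,.046);bs=ray(S,225+603/4,140+183/4,.046)
print("knob",kt,kt2,ks,"btn",bt,bs)
c=[ray(T,280+u/4.8,130+v/4.8,.008) for u,v in((133,48),(75,520),(335,70),(285,540))]
print([x.round(3) for x in c]);
for a,b in((0,1),(2,3),(1,3),(0,2)):print(np.linalg.norm(c[a]-c[b]),np.degrees(np.arctan2(*(c[a]-c[b])[1::-1])))
c=[ray(S,225+u/4,140+v/4,.008) for u,v in((45,385),(208,572),(662,228))]
for a,b in((1,2),(0,1)):print(np.linalg.norm(c[a]-c[b]),np.degrees(np.arctan2(*(c[a]-c[b])[1::-1])))
k=(kt+ks)/2;b=(bt+bs)/2
dd=(b-k)[:2];print(np.hypot(*dd),np.hypot(86,50),"yaw",np.degrees(np.arctan2(dd[1],dd[0])-np.arctan2(50,-86)))
s=__import__("plant").r.get_state();from scipy.spatial.transform import Rotation as R
print(R.from_quat(s["orientation"]).as_matrix().round(3))
```

```text
knob [0.54077175 0.37673052 0.085     ] [0.54089466 0.37675733 0.075     ] [0.54469197 0.37753685 0.069     ] btn [0.46464862 0.43925237 0.046     ] [0.46898193 0.44168699 0.046     ]
[array([0.69 , 0.424, 0.008]), array([0.44 , 0.46 , 0.008]), array([0.675, 0.317, 0.008]), array([0.427, 0.351, 0.008])]
0.25304130881211984 -8.231073739415445
0.2506643186726759 -7.93834831512427
0.10997837660707284 83.05076961979698
0.10867023975622019 81.811112146282
0.24883595503617914 -8.047737638466378
0.10888860799810944 -98.578053863194
0.09886746857608229 99.4786409235671 yaw -9.66417897769021
[[-0.972  0.236 -0.   ]
 [ 0.236  0.972 -0.002]
 [ 0.    -0.002 -1.   ]]
```

The images show the knob at about (0.543, 0.377) and the button at about (0.467, 0.440), with the plate measuring 250 x 110 mm as it should. Yaw is about -8.1°. I'll move above the knob with the jaws closing along the firing axis.

Call:
play_rows:
  rows: [-37, -13, 6, 0, 0, 0.123, -73, -26, 12, 0, 0, 0.246, -110, -39, 19, 0, 0, 0.369, -146, -52, 25, 0, 0, 0.492, -183, -65, 31, 0, 0, 0.615, -219, -78, 37, 0, 0, 0.738, -256, -90, 44, 0, 0, 0.861, -292, -103, 50, 0, 0, 0.984, -329, -116, 56, 0, 0, 1.107, -365, -129, 62, 0, 0, 1.23, -402, -142, 69, 0, 0, 1.353, -438, -155, 75, 0, 0, 1.475, -438, -155, 75, 0, 0, 1.475, -438, -155, 75, 0, 0, 1.475]
  claw: 0
  force: 60

```text
t: 1.85
position: [0.5418, 0.3777, 0.1807]
orientation: [0.756, 0.655, -0.001, -0.0]
wrist_force: [-0.9, 1.0, -0.6]
width: 0.0853
grip_force: 0.0
```

Run:
```python
from plant import r
import cv2,numpy as np
from scipy.spatial.transform import Rotation as R
from h import *
s=r.get_state();print(s["t"],s["position"],R.from_quat(s["orientation"]).as_matrix().round(3).tolist(),s["q"],s["wrist_force"])
w=r.snapshot("wrist");print("cam",-w["R"].T@w["t"],"pred knob,btn",proj(w,[.543,.377,.085]),proj(w,[.467,.4405,.046]))
import pickle;pickle.dump(w,open("w.pkl","wb"))
cv2.imwrite("pics/w1.png",w["color"][:,:,::-1])
```

```text
1.85 [0.54184505 0.37765257 0.18068689] [[0.142, 0.99, -0.001], [0.99, -0.142, -0.0], [-0.0, -0.001, -1.0]] [-0.64587584  0.55905751 -0.00428919  1.59780428  0.00171988  0.98596599
 -0.79254563] [-0.86846982  1.0060708  -0.59294713]
cam [0.55239739 0.44686279 0.29702613] pred knob,btn [323.47596696 211.57065839] [218.35294441 134.63146541]
```

View pics/w1.png

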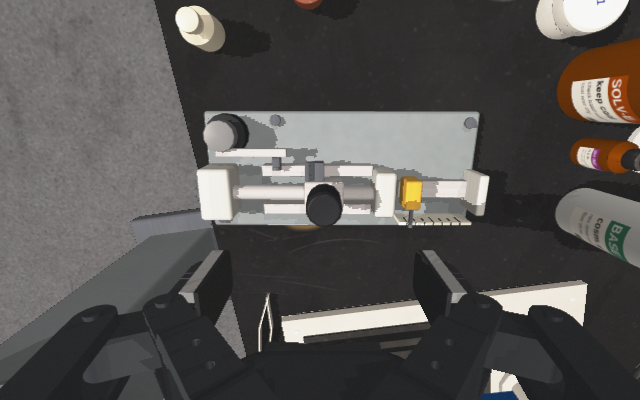

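The wrist view shows the knob top at (323, 208) and the button top at (221, 131), both within 4 px of prediction. The jaws straddle the knob along the firing axis, so I'll descend and grip.

Call:
play_rows:
  rows: [0, 0, 20, 0, 0, 0, 0, 1, 45, 0, 0, 0, 0, 1, 70, 0, 0, 0, 0, 1, 90, 0, 0, 0, 0, 1, 102, 0, 0, 0, 0, 1, 102, 0, 0, 0, 0, 1, 102, 0, 0, 0]

```text
t: 2.78
position: [0.5442, 0.3777, 0.0801]
orientation: [0.756, 0.655, 0.001, 0.0]
wrist_force: [-0.4, 0.1, -0.3]
width: 0.0853
grip_force: 0.0
```

Call:
play_rows:
  rows: [0, 0, 0, 0, 0, 0, 0, 0, 0, 0, 0, 0, 0, 0, 0, 0, 0, 0, 0, 0, 0, 0, 0, 0, 0, 0, 0, 0, 0, 0, 0, 0, 0, 0, 0, 0, 0, 0, 0, 0, 0, 0, 0, 0, 0, 0, 0, 0, 0, 0, 0, 0, 0, 0]
  claw: 255
  force: 40

```text
t: 3.9
position: [0.544, 0.3773, 0.0798]
orientation: [0.756, 0.655, 0.0, 0.0]
wrist_force: [-0.7, -0.5, 5.8]
width: 0.0268
grip_force: 39.6
```

Run:
```python
import pickle
from h import *
w=pickle.load(open("w.pkl","rb"));print(ray(w,323,207,.085),ray(w,221,131,.046))
```

```text
[0.54315241 0.38049847 0.085     ] [0.46976779 0.44297949 0.046     ]
```

Call:
play_rows:
  rows: [0, -5, 0, 0, 0, 0, 0, -11, 0, 0, 0, 0, 0, -17, 0, 0, 0, 0, 0, -23, 0, 0, 0, 0, 0, -29, 0, 0, 0, 0, 0, -35, 0, 0, 0, 0, 0, -41, 0, 0, 0, 0, 0, -46, 0, 0, 0, 0, 0, -50, 0, 0, 0, 0, 0, -54, 0, 0, 0, 0, 0, -58, 0, 0, 0, 0, 0, -58, 0, 0, 0, 0, 0, -58, 0, 0, 0, 0]

```text
t: 5.52
position: [0.4896, 0.3851, 0.0798]
orientation: [0.756, 0.654, 0.003, 0.001]
wrist_force: [10.1, 0.5, 0.3]
width: 0.0266
grip_force: 39.7
```

It has travelled 55 mm against 11 N, which matches the spring, so it should be past the sear. I'll ease forward.

Call:
play_rows:
  rows: [0, 2, 0, 0, 0, 0, 0, 4, 0, 0, 0, 0, 0, 6, 0, 0, 0, 0, 0, 8, 0, 0, 0, 0, 0, 8, 0, 0, 0, 0, 0, 8, 0, 0, 0, 0]

```text
t: 6.28
position: [0.4972, 0.3841, 0.0798]
orientation: [0.756, 0.654, 0.002, 0.001]
wrist_force: [9.6, -1.5, 0.6]
width: 0.0267
grip_force: 39.8
```

Call:
play_rows:
  rows: [0, 0, 0, 0, 0, 0, 0, 0, 0, 0, 0, 0, 0, 0, 0, 0, 0, 0, 0, 0, 0, 0, 0, 0, 0, 0, 0, 0, 0, 0, 0, 0, 0, 0, 0, 0, 0, 0, 0, 0, 0, 0, 0, 0, 0, 0, 0, 0]
  claw: 0

```text
t: 7.28
position: [0.4941, 0.3843, 0.0793]
orientation: [0.756, 0.655, -0.0, -0.0]
wrist_force: [-0.5, 0.4, 0.6]
width: 0.085
grip_force: 0.0
```

Call:
play_rows:
  rows: [0, 0, -20, 0, 0, 0, 0, 0, -50, 0, 0, 0, 0, 0, -80, 0, 0, 0, 0, 0, -100, 0, 0, 0, 0, 0, -100, 0, 0, 0, 0, 0, -100, 0, 0, 0]

```text
t: 8.02
position: [0.4936, 0.3839, 0.1785]
orientation: [0.756, 0.655, -0.001, -0.0]
wrist_force: [-0.8, -0.5, -1.4]
width: 0.0853
grip_force: 0.0
```

Run:
```python
from plant import r
import cv2
from h import *
w=r.snapshot("wrist");s=r.get_state();print(s["position"],s["t"],s["wrist_force"])
print("pred home/cocked",proj(w,[.543,.379,.085]),proj(w,[.498,.3855,.085]))
print([ (ray(w,u,v,.085)-ray(w,323,207,.085)).round(4) for u,v in((324,207),)])
cv2.imwrite("pics/w2.png",w["color"][:,:,::-1])
import pickle;pickle.dump(w,open("w2.pkl","wb"))
```

```text
[0.49339495 0.38375988 0.17803125] 8.075 [-0.40131068  0.49454757 -0.06569219]
pred home/cocked [390.84210407 208.88242069] [327.49769492 208.90866955]
[array([ 0.0007, -0.0001,  0.    ])]
```

View pics/w2.png

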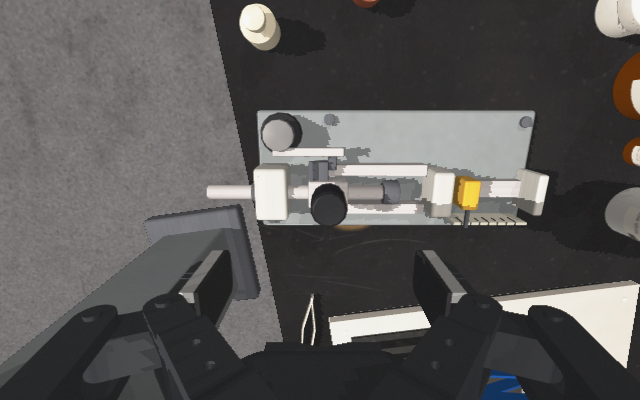

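Cocked: the knob is at (328, 206), where 45 mm drawn predicts (327, 209). The button top is at (281, 131). I'll shut the jaws and move over the button.

Call:
play_rows:
  rows: [15, -10, 0, 0, 0, 0, 35, -22, 0, 0, 0, 0, 53, -34, 0, 0, 0, 0, 53, -34, 0, 0, 0, 0, 53, -34, 0, 0, 0, 0, 53, -34, 0, 0, 0, 0, 53, -34, 30, 0, 0, 0, 53, -34, 60, 0, 0, 0, 53, -34, 80, 0, 0, 0, 53, -34, 92, 0, 0, 0, 53, -34, 92, 0, 0, 0, 53, -34, 92, 0, 0, 0]
  claw: 255

```text
t: 9.57
position: [0.4687, 0.4422, 0.0883]
orientation: [0.756, 0.655, 0.001, -0.0]
wrist_force: [0.5, -0.4, 0.0]
width: -0.0001
grip_force: 0.0
```

Call:
play_rows:
  rows: [0, 0, 8, 0, 0, 0, 0, 0, 14, 0, 0, 0, 0, 0, 17, 0, 0, 0, 0, 0, 19, 0, 0, 0, 0, 0, 21, 0, 0, 0, 0, 0, 22, 0, 0, 0, 0, 0, 23, 0, 0, 0, 0, 0, 23, 0, 0, 0]

```text
t: 10.58
position: [0.4681, 0.4417, 0.0645]
orientation: [0.756, 0.655, 0.0, -0.0]
wrist_force: [-1.0, -0.9, 4.0]
width: 0.0001
grip_force: 1.7
```

Run:
```python
from plant import r
import cv2
from h import *
w=r.snapshot("side");s=r.get_state();print(s["position"],s["t"],s["wrist_force"])
cv2.imwrite("pics/s3.png",w["color"][100:300,200:440,::-1].repeat(3,0).repeat(3,1))
```

```text
[0.46814809 0.44166733 0.06454356] 10.625 [-0.06995811 -1.08392416  3.62734959]
```

View pics/s3.png

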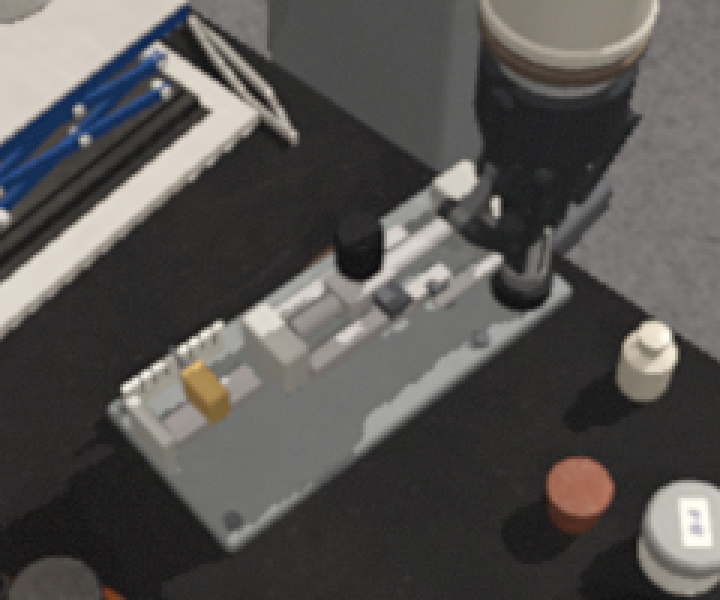

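It fired. The striker knob is back home at about (319, 181) in the full image, and the brass block has moved to about (269, 231), further along its scale. I'll retract straight up and let things settle.

Call:
play_rows:
  rows: [0, 0, -10, 0, 0, 0, 0, 0, -30, 0, 0, 0, 0, 0, -60, 0, 0, 0, 0, 0, -100, 0, 0, 0, 0, 0, -130, 0, 0, 0, 0, 0, -130, 0, 0, 0, 0, 0, -130, 0, 0, 0, 0, 0, -130, 0, 0, 0, 0, 0, -130, 0, 0, 0, 0, 0, -130, 0, 0, 0, 0, 0, -130, 0, 0, 0, 0, 0, -130, 0, 0, 0]

```text
t: 12.12
position: [0.468, 0.4416, 0.1942]
orientation: [0.756, 0.655, -0.0, -0.0]
wrist_force: [-0.5, 0.1, -0.5]
width: -0.0002
grip_force: 0.0
```

Run:
```python
from plant import r
import cv2
from h import *
w=r.snapshot("side");s=r.get_state();print(s["position"],s["t"],s["wrist_force"])
cv2.imwrite("pics/s4.png",w["color"][100:300,200:440,::-1].repeat(3,0).repeat(3,1))
```

```text
[0.46799558 0.44168433 0.19423563] 12.175 [0.79045803 0.79329406 0.15265615]
```

View pics/s4.png

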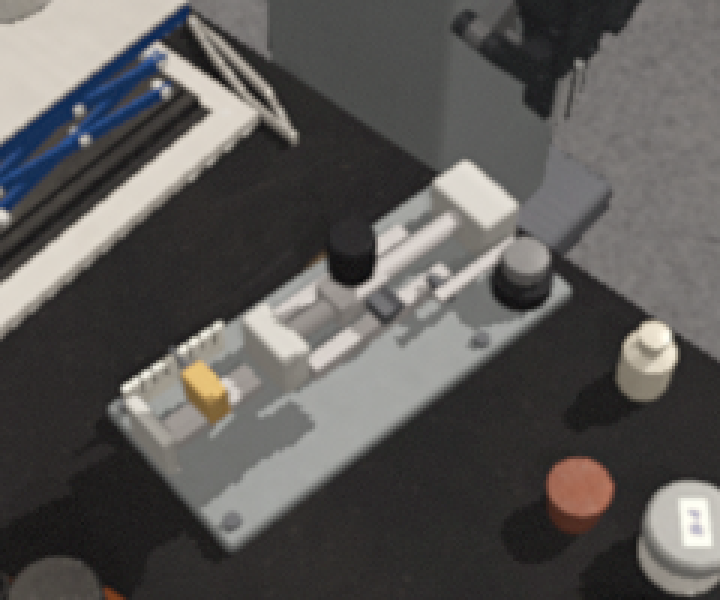

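The button is back up at (375, 187), the knob is at rest at home (317, 183), the block is displaced to (269, 230), and the arm is clear.

```bash
python3 -c "
from plant import r
print(r.sign_off())"
```

```text
the job is handed in; nothing more can be done
None
```

I cocked the striker until the sear held it, then fired it with the trip button; the hammer knocked the brass block along its scale, the striker is at rest at home, the arm is clear, and I handed the job in at about 12 s.

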